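Ready the filter station: snap in the collection tray and lock the ring

TASK

Get the filter station ready for a run: push the thin lip of the white collection tray into the sprung clip at the station's foot until it snaps fully home, with the tray straight and flat on the bench. Then turn the black locking ring on top of the station clockwise (seen from above), by its upright wings, until it clicks at its end stop. Leave the white bottle, the amber jar and the tube rack around the station standing where they are.

Things in the scene. Friction and masses are not known exactly. Their poses are not given: they have to be found in the camera images.
- station: Filter station, fixed (place, yaw vary): round aluminium housing, foot 144 mm wide, body 108 mm wide, carrying the black ring and a clear cover (top 102 mm up). Origin on the bench under the ring's axis, z up. On its -y side is the clip; on +y a detent block (y 82 to 98 mm, top 78 mm up); a vacuum stub juts to (88, 36) mm, 35 mm up.
- ring_axis (a point): Point on the ring's axis, 102 mm above the bench; axes as the station's. A stub on the cover rises here to 121 mm above the bench, 20 mm wide.
- clip (a point): Middle of the clip's stop wall (at station x 0, y -84, z 4 mm; wall 100 mm wide, 30 mm high); axes as the station's. The lip enters moving to +y, flat on the bench, between cheeks 90 mm apart that flare out at the mouth (16 mm high, to station y -114 mm). Two sprung leaves with a ramped mouth lift (5 to 15 N of push) and drop behind the lip; it is then within 2 mm of the wall.
- lock_ring (a joint): Angle of the black ring (132 mm wide, 62 to 88 mm above the bench), rad: grows clockwise seen from above; 1.571 is the locked end stop. Starts between 0 and 0.5. Turns easily to 1.33, then a sprung plunger resists (about 0.4 Nm, some 5 N at a wing) until 1.45; past that it clicks on to the stop by itself and stays.
- wing_a (a point): Middle of one of the ring's two upright wings, 80 mm from the axis, 102 mm above the bench. A wing is a flat radial plate 40 mm long (58 to 98 mm from the axis), 10 mm thick, from 86 to 118 mm above the bench. At joint 0 it is at +60 degrees from the station's +x (counter-clockwise seen from above), at 1.571 at -30 degrees.
- wing_b (a point): Middle of the other wing, straight across the ring from wing_a. At joint 0 it is at -120 degrees from the station's +x, at 1.571 at +150 degrees. Same sizes.
- tray: White collection tray, loose, flat on the bench, 160 g. Origin on its underside. Open box 84 mm wide (x), y -56 to +40 mm, walls 20 mm high, 4 mm thick, floor 4 mm. From its +y end a 3 mm thin tongue juts out, ending in a rounded lip 8 mm thick, 80 mm wide, at y = +75 mm. Fully home: axes parallel to the station's, origin at station x 0, y -163 mm.
- tray_tab (a point): Middle of the tray's upright grip tab at its -y end, at tray y = -50 mm, 36 mm above the bench: a plate 50 mm wide (x), 12 mm thick (y), its top 46 mm above the bench; inside the tray a finger has room in front of it.
- tray_lip (a point): Middle of the tray's lip, at tray y = +75 mm, 4 mm up.
- bottle_a: Bystander: small white bottle 44 mm across, 85 mm high, standing on one side of the clip's way in (which side varies). Origin under its centre.
- bottle_b: Bystander: small amber jar 44 mm across, 85 mm high, standing on the other side of the clip's way in. Origin under its centre.
- tube_rack: Bystander: blue tube rack with capped tubes, 60 x 110 mm (x, y), 86 mm high. Origin under its centre.
- pipette_stand: Bystander, fixed: red pipette stand 130 x 200 mm (x, y), 340 mm high, on the station's +y side. Origin under its centre.
Mind the look-alikes: they are no part of the job. What is shaped like the tray but pink is not meant.

How it is judged:
By the outcome, as a careful person would: the job done as asked, in the order asked, and still so for the second after the job is handed in, with the robot touching nothing.
It also fails if it takes over 54 s, if anything falls off the work surface, if the arm or the gripper's body presses on something with over 40 N, if the wrist force passes 120 N, or if a joint passes its speed limit or range.

ROBOT

A 7-joint arm with a two-finger parallel gripper is mounted at the origin on the work surface. World frame = base frame: x ahead of the robot, y to its left, z up, the work surface at z = 0. Lengths are in m, angles in rad, forces in N, time in s.
With the tool pointing down it reaches from about 0.4 to 0.75 m from the base axis. Payload 19.5 kg.
Tool frame: the origin (TCP) lies at the very end of the fingers, on their centre line; the grasp point (between the pads) lies 19 mm behind it; z points along the fingers, y is the line along which they close (so a half turn about z gives the same grasp; the last joint's range is limited). The gripper opens to 85 mm and grips with 20 to 120 N. Pads are 22 mm wide; open, the fingers measure 114 mm over their backs; the gripper's body (76 mm by 85 mm) begins 54 mm behind the grasp point. The pads swing forward as they close: fully open they stand 13 mm farther back than shut.
Start: joints at [1.113, 0.707, -0.028, 1.485, 0.022, 0.951, -0.075], TCP at [0.232, -0.526, 0.231] pointing down, gripper open.
Joint ranges: [-2.71, 2.71], [-0.32, 2.16], [-1.57, 1.52], [0, 2.45], [-1.46, 4.6], [0, 2.02], [-2.83, 2.83]. Speed limits (rad/s): [1.89, 1.89, 2.57, 2.57, 3.01, 3.01, 3.01].

INTERFACE

Orientations are given as [roll, pitch, yaw] about the fixed x, y, z axes, in that order (R = Rz(yaw) Ry(pitch) Rx(roll)).
In Python, from rig import bot, eyes gives the robot as it stands. The module is installed in compiled form; this text tells all that it offers.
- The arm moves only by the tool play_rows, never from a script. Its argument "plan" is a list of rows, each a list of 7 numbers: the shift along the tool's x, y, z in units of 40 mm (1.0 is 40 mm), then the turn, a rotation vector about the tool's x, y, z in rad, then the finger opening in mm, from 0 to 85.4. A call has 1 to 10 rows; each row shifts and turns the commanded pose from where the row before left it, along the tool's axes as they then stand; what a row does not reach is not made up. A row lasts 1/10 s, in which the tool goes at most 50 mm and 8.59 degrees, less where a joint would pass 70% of its speed; a pose out of reach is approached as far as the arm can. A call is refused whole if a number of a shift passes 1 or a number of a turn 0.15, either way. A call with a gripper value outside its range is refused whole. The fingers move at their own pace and stop on an object; "squeeze" is the grip in N (left out, the last holds). Time passes only in rows, so rows that do not move let the fingers close. It gives the time, the measured TCP pose, the force, the opening and the grip force at its end, in the units of the state.
- bot.sense(): the state, without advancing time (a new reading comes with each control period).
- eyes.capture(name): name is "scene" or "top" or "wrist"; returns the picture (480x640x3 uint8, red, green, blue); there is no depth.
- eyes.camera_model(name): a dict with "camera_matrix" (3x3 intrinsics, pixels), "pose" (4x4, takes a point from camera to world coordinates). Camera axes: x right, y down, z forward; pixel columns grow to the right and rows downward; lengths in m; the calibration is good to about 2 mm. A picture is of the moment at which its call begins: read the wrist's pose just before it. camera_model takes no time and is no camera call; for the wrist camera it gives the pose at the moment of the call.
- bot.hand_in(): hands the job in; it is judged then, once.
The state is a dict: "time_s": time; "joint_pos": joint angles; "joint_velocities": joint speeds; "joint_torque": joint torques, N m; "tool_pos": TCP position; "orientation": TCP orientation; "force": force on the tool from outside, world axes, zero at the start; "torque": the same for the moment, N m; "grip_width": opening from 0.0 (shut) to 1.0 (fully open); "finger_force": force on a finger pad.
Only numpy, scipy, OpenCV 4.12 (cv2) and the standard library are available. Lean on these libraries where they do the work, as an engineer would, in place of code of your own. Each camera call takes 0.05 s, during which the arm holds its last target. There are 200 camera calls.

## Working session

There is one attempt and no reset: what is moved stays moved. The work goes in short steps, Python scripts to look and compute and a tool call to move; the robot and the scene stay as the last step left them, time stands still between calls to the robot, and variables do not carry over. Pictures are saved under pics/ and viewed, at most 10 in all, crops included, and the job is handed in when it is done.

Besides the shell and the picture viewer there is one more tool, called after ">>>" as name([rows], argument=value, ...), one row to a line, values as JSON. play_rows: Moves the arm, as the interface text tells. Its arguments: {"type":"object","properties":{"plan":{"type":"array","items":{"type":"array","items":{"type":"number"}}},"squeeze":{"type":"number"}},"required":["plan"]}

```bash
mkdir -p pics; python3 - <<'E'
from rig import bot, eyes
import cv2,numpy as np
s=bot.sense();print(s)
for n in("scene","top"):
    im=eyes.capture(n);np.save(n+".npy",im);cv2.imwrite(f"pics/{n}.png",im[:,:,::-1])
    m=eyes.camera_model(n);print(n,np.round(m["camera_matrix"],1).tolist(),np.round(m["pose"],4).tolist())
E
```

```text
{'time_s': 0.0, 'joint_pos': array([ 1.11330601,  0.70708028, -0.02763609,  1.48500841,  0.02201313,
        0.9509181 , -0.07544942]), 'joint_velocities': array([ 0.00070885, -0.00047112,  0.0003458 , -0.00172963,  0.00174295,
        0.00037802,  0.00062547]), 'joint_torque': array([ 1.90123310e-04, -8.83218384e+01,  1.23498391e+00, -2.36169595e+01,
        1.69679249e-02,  6.36875076e-03,  1.10445481e-05]), 'tool_pos': array([ 0.23214317, -0.52575598,  0.23083813]), 'orientation': array([-3.14048192e+00,  3.51467221e-05,  4.15863346e-01]), 'force': array([ 0.18091957, -0.55785176,  0.17888089]), 'torque': array([-0.02477263, -0.01025525,  0.01335546]), 'finger_force': 0.0, 'grip_width': 0.9986174990048836}
scene [[478.7, 0.0, 327.0], [0.0, 478.7, 237.1], [0.0, 0.0, 1.0]] [[-0.7207, 0.5627, -0.405, 0.9973], [0.6932, 0.5803, -0.4274, 0.5512], [-0.0055, -0.5888, -0.8083, 0.9447], [0.0, 0.0, 0.0, 1.0]]
top [[586.7, 0.0, 320.0], [0.0, 586.7, 237.1], [0.0, 0.0, 1.0]] [[-0.0022, -0.9977, 0.0675, 0.4859], [-1.0, 0.002, -0.0024, 0.1103], [0.0023, -0.0675, -0.9977, 1.1839], [0.0, 0.0, 0.0, 1.0]]
```

View pics/top.png

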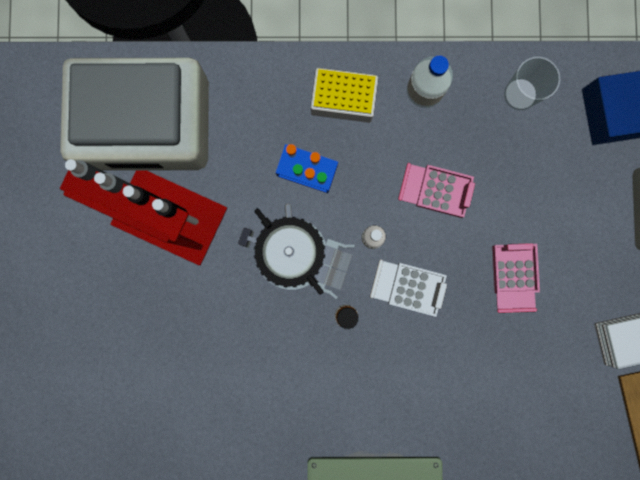

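View pics/scene.png

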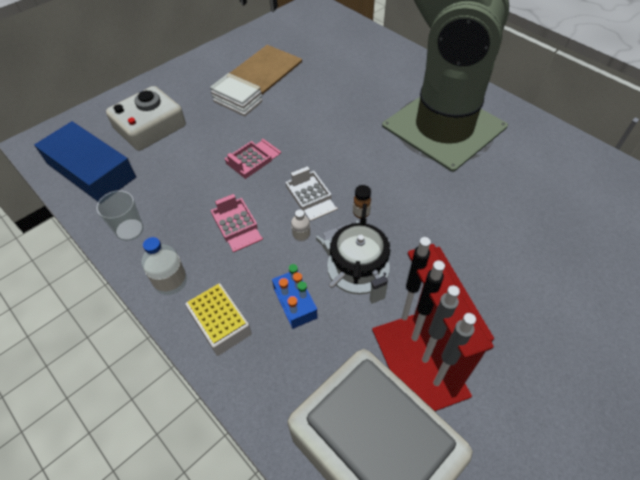

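The top view shows the station's stub at about (289,251), with wings near (262,217) and (318,285) and the clip near (340,267). The white tray is near (410,287), its lip end at x≈380, the white bottle at (374,237) and the amber jar at (347,317). The scene view shows the stub at (361,240) and the tray at (310,190).

```bash
cat > h.py <<'E'
import numpy as np,cv2
def ray(m,uv):
    K=np.array(m["camera_matrix"]);T=np.array(m["pose"])
    d=T[:3,:3]@np.linalg.solve(K,[uv[0],uv[1],1.]);return T[:3,3],d
def onz(m,uv,z):
    o,d=ray(m,uv);return o+d*(z-o[2])/d[2]
def tri(m1,a,m2,b):
    o1,d1=ray(m1,a);o2,d2=ray(m2,b)
    t=np.linalg.lstsq(np.c_[d1,-d2],o2-o1,rcond=None)[0]
    p,q=o1+t[0]*d1,o2+t[1]*d2;return (p+q)/2,np.linalg.norm(p-q)
def proj(m,p):
    T=np.linalg.inv(np.array(m["pose"]));c=T[:3,:3]@np.asarray(p)+T[:3,3];u=np.array(m["camera_matrix"])@c;return u[:2]/u[2]
E
python3 - <<'E'
from h import *; from rig import eyes
np.set_printoptions(precision=4,suppress=True)
mt=eyes.camera_model("top");ms=eyes.camera_model("scene")
top=np.load("top.npy");sc=np.load("scene.npy")
# tray white
sub=top.astype(int);w=((sub.min(2)>140)).astype(np.uint8)
w[:, :368]=0;w[:,455:]=0;w[:255]=0;w[325:]=0
c=max(cv2.findContours(w,0,2)[0],key=cv2.contourArea)
r=cv2.minAreaRect(c);print("tray rect",r,cv2.boxPoints(r).tolist())
P=np.array([onz(mt,p,0.012) for p in cv2.boxPoints(r)]);print(P)
# ring black
k=(sub.max(2)<45).astype(np.uint8);k[:,:240]=0;k[:,335:]=0;k[:200]=0;k[302:]=0
ci=cv2.findContours(k,0,2)[0];c=max(ci,key=cv2.contourArea)
ko=cv2.morphologyEx(cv2.drawContours(k*0,[c],0,1,-1),cv2.MORPH_OPEN,cv2.getStructuringElement(2,(25,25)))
c2=max(cv2.findContours(ko,0,2)[0],key=cv2.contourArea);e=cv2.fitEllipse(c2);print("ring",e,onz(mt,e[0],.08))
st,res=tri(mt,(289,251),ms,(361,240));print("stub",st,res)
a=cv2.resize(top[195:330,235:455],None,fx=3.6,fy=3.6,interpolation=cv2.INTER_CUBIC)
cv2.imwrite("pics/topcrop.png",a[:,:,::-1])
E
```

```text
tray rect ((409.0456848144531, 287.078857421875), (71.50138092041016, 43.029659271240234), 14.931418418884277) [[368.95855712890625, 298.6556396484375], [380.04571533203125, 257.078857421875], [449.1328125, 275.5020751953125], [438.045654296875, 317.078857421875]]
[[ 0.4423  0.0103  0.012 ]
 [ 0.5249 -0.0125  0.012 ]
 [ 0.4879 -0.15    0.012 ]
 [ 0.4056 -0.1265  0.012 ]]
ring ((288.90185546875, 251.44168090820312), (66.46670532226562, 67.29044342041016), 131.1871795654297) [0.5336 0.1662 0.08  ]
stub [0.5325 0.1652 0.1096] 0.0019160762475769126
```

View pics/topcrop.png

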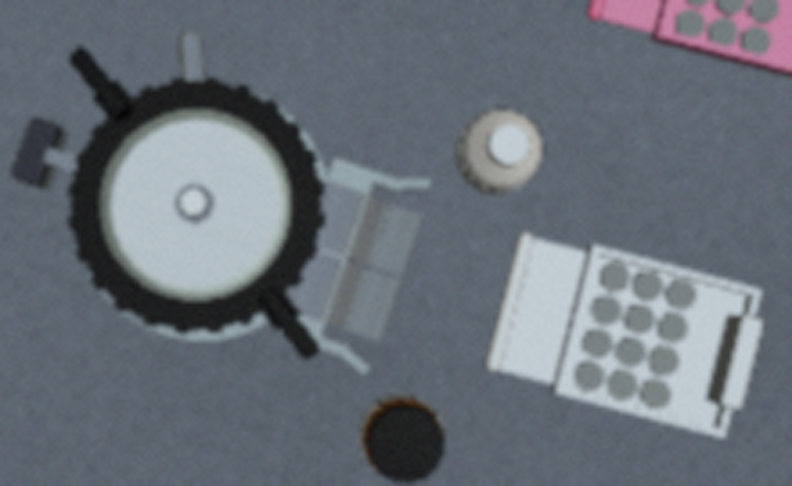

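The crop (3.6x, offset 235,195) shows the tray lip ends at (524,236) and (490,370). The tab centre is around (738,360), and the cheek tips are at (430,183) and (367,372). The detent block is at (38,152), and the wing tips are at (78,55) and (312,350).

```bash
python3 - <<'E'
from h import *; from rig import eyes,bot
np.set_printoptions(precision=4,suppress=True)
mt=eyes.camera_model("top")
f=lambda x,y,z:onz(mt,(235+x/3.6,195+y/3.6),z)
C=np.array([.533,.1657])
print("stub@.121",f(194,203,.121))
d=f(38,152,.078)[:2];print("detent",d,"yaw",np.degrees(np.arctan2(*(d-C)[::-1]))-90)
t1,t2=f(430,183,.016)[:2],f(367,372,.016)[:2]
print("cheeks",t1,t2,np.degrees(np.arctan2(*(t1-t2)[::-1])),"mid yaw",np.degrees(np.arctan2(*((t1+t2)/2-C)[::-1]))+90)
l1,l2=f(524,236,.008)[:2],f(490,370,.008)[:2];print("lip",l1,l2,np.linalg.norm(l1-l2),np.degrees(np.arctan2(*(l1-l2)[::-1])))
for p in[(744,318),(762,318),(727,408),(742,408)]:print("tabtop",f(*p,.046))
for p in[(78,55),(312,350)]:
    q=f(*p,.118)[:2]-C;print("wing",np.degrees(np.arctan2(q[1],q[0])),np.linalg.norm(q))
print("bottles",f(508,145,.085),f(403,440,.085))
m=eyes.camera_model("wrist");print(m["camera_matrix"],np.array(m["pose"]))
E
```

```text
stub@.121 [0.5319 0.1641 0.121 ]
detent [0.5607 0.2482] yaw -18.590851311710736
cheeks [0.5473 0.0388] [0.4432 0.0741] -18.745053035487402 mid yaw -19.064900240059742
lip [ 0.5181 -0.0139] [0.4439 0.0057] 0.07672910832947547 -14.746693814558974
tabtop [ 0.4727 -0.1277  0.046 ]
tabtop [ 0.4727 -0.1374  0.046 ]
tabtop [ 0.4247 -0.1178  0.046 ]
tabtop [ 0.4246 -0.1258  0.046 ]
wing 37.74129880583447 0.09398029794424238
wing -140.95593674518898 0.09656235670318258
bottles [0.5634 0.0022 0.085 ] [0.4107 0.0578 0.085 ]
[[362.353    0.     316.501 ]
 [  0.     362.353  234.8706]
 [  0.       0.       1.    ]] [[ 0.4039 -0.8668 -0.2924  0.3082]
 [-0.9148 -0.3834 -0.1271 -0.4919]
 [-0.0019  0.3188 -0.9478  0.3736]
 [ 0.      0.      0.      1.    ]]
```

>>> play_rows([
  [0,-0.2,0,0,0,0.134,85],
  [0,-0.5,0,0,0,0.134,85],
  [0,-0.5,0,0,0,0.134,85],
  [0,-0.5,0,0,0,0.134,85],
  [0,-0.5,0,0,0,0.134,85],
  [0.2,-0.8,0.2,0,0,0,85],
  [0.2,-0.9,0.2,0,0,0,85],
  [0.2,-0.9,0.2,0,0,0,85],
  [0.2,-0.9,0.2,0,0,0,85],
  [0,-0.5,0,0,0,0,85],
])

```text
time_s: 1.1
tool_pos: [0.2949, -0.2904, 0.1985]
orientation: [-3.14, 0.001, -0.252]
force: [0.3, -1.3, -0.1]
grip_width: 0.997
finger_force: 0.0
```

```bash
cat >> h.py <<'E'
from scipy.spatial.transform import Rotation as R
def go(s,xyz,yaw):
    "remaining shift in tool units, and turn about tool z"
    Rm=R.from_euler('xyz',s['orientation']).as_matrix()
    return np.round(Rm.T@(np.array(xyz)-s['tool_pos'])/.04,3), np.round((s['orientation'][2]-yaw+np.pi)%(2*np.pi)-np.pi,4)
E
python3 -c "
from h import *;from rig import bot
s=bot.sense();print(s['time_s'],s['tool_pos'],s['orientation']);print(go(s,[.4493,-.126,.15],-.255))"
```

```text
1.1 [ 0.29485352 -0.29043079  0.19851833] [-3.14014584e+00  1.18814543e-03 -2.51679261e-01]
(array([ 2.717, -4.941,  1.217]), np.float64(0.0033))
```

>>> play_rows([
  [0.4,-0.7,0.1,0,0,0,85],
  [0.4,-0.8,0.2,0,0,0,85],
  [0.4,-0.8,0.2,0,0,0,85],
  [0.4,-0.8,0.2,0,0,0,85],
  [0.4,-0.8,0.2,0,0,0,85],
  [0.4,-0.7,0.2,0,0,0,85],
  [0.3,-0.3,0.1,0,0,0,85],
  [0,0,0,0,0,0,85],
])

```text
time_s: 1.9
tool_pos: [0.4488, -0.1288, 0.1505]
orientation: [-3.141, 0.001, -0.251]
force: [-0.2, 0.2, -0.1]
grip_width: 0.997
finger_force: 0.0
```

```bash
python3 -c "
from h import *;from rig import bot,eyes
s=bot.sense();print(s['time_s'],s['tool_pos'],s['orientation']);print(go(s,[.4493,-.126,.15],-.255))
m=eyes.camera_model('wrist');im=eyes.capture('wrist');np.save('w1.npy',im);np.savez('w1m.npz',**m);cv2.imwrite('pics/w1.png',im[:,:,::-1])
for p in [(.4486,-.1272,.046),(.481,-.004,.008),(.4952,.0566,.016)]:print(proj(m,p))
"
```

```text
1.9 [ 0.44884828 -0.12878295  0.15051037] [-3.14112934e+00  6.49083709e-04 -2.51052711e-01]
(array([-0.006, -0.07 ,  0.013]), np.float64(0.0039))
[316.21426085 234.87255632]
[160.91835357 219.00877517]
[ 79.35334472 223.30762458]
```

View pics/w1.png

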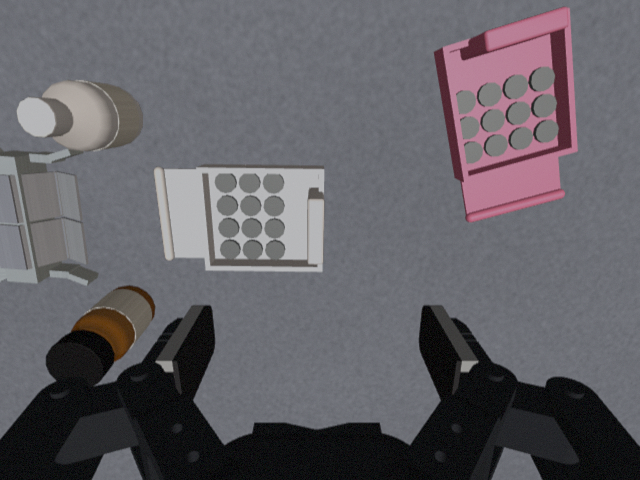

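The wrist view shows the tray tab top at about (308–324, 190–263) and the lip from (159,168) to (169,258). The clip mouth tips are at (68,153) and (97,278). The white bottle and the jar clear the way in.

```bash
python3 - <<'E'
from h import *;from rig import bot,eyes
np.set_printoptions(precision=4,suppress=True)
m=dict(np.load('w1m.npz'));mt=eyes.camera_model('top');im=np.load('w1.npy').astype(int)
tc=lambda x,y:(235+x/3.6,195+y/3.6)
print("tab tri",tri(m,(316,227),mt,tc(744,363)))
print("tab top corners",[onz(m,p,.046)[:2] for p in[(310,190),(324,190),(308,263),(322,263)]])
print("lip tri",tri(m,(159,169),mt,tc(524,236)),tri(m,(169,258),mt,tc(490,370)))
print("cheek tri",tri(m,(70,153),mt,tc(430,183)),tri(m,(97,278),mt,tc(367,372)))
w=((im.min(2)>120)&(im.max(2)-im.min(2)<25)).astype(np.uint8);w[:,:148]=0;w[:,340:]=0;w[:150]=0;w[285:]=0
c=max(cv2.findContours(w,0,2)[0],key=cv2.contourArea)
# lip front edge line: leftmost white pixel per row
ys=np.arange(175,254);xs=[np.nonzero(w[y])[0][0] for y in ys]
q=np.polyfit(ys,xs,1);a,b=[onz(m,(np.polyval(q,y),y),.004)[:2] for y in(168,259)];print("lip edge",a,b,np.linalg.norm(a-b),np.degrees(np.arctan2(*(a-b)[::-1])))
# side walls upper/lower at z=.02
for sgn in(0,-1):
    xs=np.arange(215,305);ys=[np.nonzero(w[:,x])[0][sgn] for x in xs];q=np.polyfit(xs,ys,1)
    a,b=[onz(m,(x,np.polyval(q,x)),.02)[:2] for x in(215,305)];print("side",a,b,np.degrees(np.arctan2(*(a-b)[::-1])))
E
```

```text
tab tri (array([ 0.4495, -0.1286,  0.034 ]), np.float64(0.003327227703900963))
tab top corners [array([ 0.4814, -0.1312]), array([ 0.479 , -0.1406]), array([ 0.4288, -0.1159]), array([ 0.4263, -0.1259])]
lip tri (array([ 0.5187, -0.0146,  0.0003]), np.float64(0.0009311978199318811)) (array([0.4445, 0.0055, 0.0018]), np.float64(0.0017775502782267556))
cheek tri (array([0.5474, 0.0388, 0.0156]), np.float64(0.00023056244240694115)) (array([0.4431, 0.0738, 0.0029]), np.float64(0.0008365441408186199))
lip edge [ 0.5212 -0.012 ] [0.4459 0.0083] 0.07801618271299073 -15.089287734348838
side [ 0.5105 -0.0647] [ 0.4932 -0.1299] 75.14538656435542
side [ 0.4308 -0.0365] [ 0.4117 -0.1081] 75.01823887703
```

>>> play_rows([
  [0.02,-0.05,0.4,0,0,0.01,60],
  [0,0,0.6,0,0,0,60],
  [0,0,0.6,0,0,0,60],
  [0,0,0.6,0,0,0,60],
  [0,0,0.6,0,0,0,60],
  [0,0,0.4,0,0,0,60],
  [0,0,0.14,0,0,0,60],
  [0,0,0,0,0,0,60],
])

```text
time_s: 2.75
tool_pos: [0.4484, -0.1293, 0.0177]
orientation: [3.141, 0.001, -0.265]
force: [-1.1, 0.0, 0.9]
grip_width: 0.701
finger_force: 0.0
```

>>> play_rows([
  [0,0,0,0,0,0,30],
  [0,0,0,0,0,0,15],
  [0,0,0,0,0,0,5],
  [0,0,0,0,0,0,5],
  [0,0,0,0,0,0,5],
  [0,0,0,0,0,0,5],
], squeeze=40)

```text
time_s: 3.35
tool_pos: [0.4492, -0.1287, 0.0183]
orientation: [-3.141, -0.001, -0.264]
force: [-0.7, 0.0, 9.8]
grip_width: 0.132
finger_force: 40.4
```

```bash
python3 -c "
from h import *;from rig import bot,eyes
s=bot.sense();print(s['time_s'],s['tool_pos'],s['orientation'],s['grip_width']*85,s['finger_force'],s['force'])
m=eyes.camera_model('wrist');im=eyes.capture('wrist');np.save('w2.npy',im);np.savez('w2m.npz',**m);cv2.imwrite('pics/w2.png',im[:,:,::-1])
"
```

```text
3.35 [ 0.44921964 -0.12868537  0.01827992] [-3.14140665e+00 -8.34432943e-04 -2.64053029e-01] 11.186427155559919 40.36209225654602 [-7.38460770e-01  6.95730463e-03  9.79081558e+00]
```

View pics/w2.png

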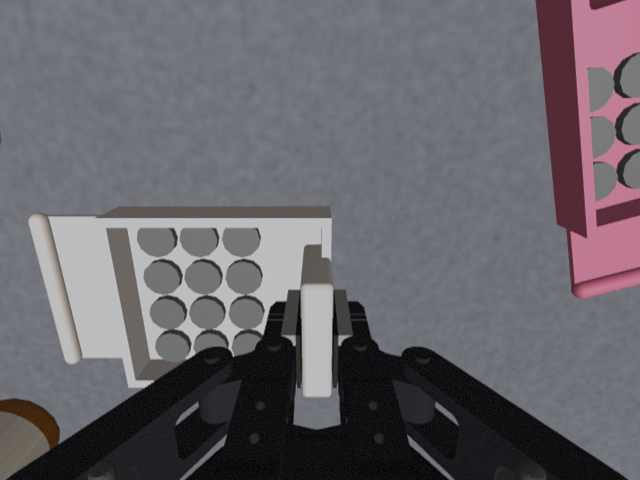

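The tab is gripped: the opening is 11 mm and it sits centred between the pads. Next I'll turn the tray square to the clip, shift it sideways, then advance to just outside the mouth.

>>> play_rows([
  [-0.1,0,0,0,0,0.016,5],
  [-0.1,0,0,0,0,0.016,5],
  [-0.1,0,0,0,0,0.016,5],
  [-0.1,0,0,0,0,0.016,5],
  [0,-0.2,0,0,0,0,5],
  [0,-0.4,0,0,0,0,5],
  [0,-0.4,0,0,0,0,5],
  [0,-0.3,0,0,0,0,5],
  [0,-0.2,0,0,0,0,5],
  [0,0,0,0,0,0,5],
])

```text
time_s: 4.4
tool_pos: [0.4536, -0.0665, 0.0183]
orientation: [-3.141, -0.001, -0.327]
force: [1.9, 4.9, 9.2]
grip_width: 0.136
finger_force: 40.4
```

```bash
python3 - <<'E'
from h import *;from rig import bot,eyes
s=bot.sense();print(s['time_s'],s['tool_pos'],s['orientation'],s['force'])
C=np.array([.5322,.1648]);y=np.array([.3223,.9466]);x=np.array([.9466,-.3223])
d=s['tool_pos'][:2]-C;print("station TCP",d@x,d@y)
top=eyes.capture('top');np.save('top2.npy',top)
a=cv2.resize(top[195:330,235:455],None,fx=3.6,fy=3.6,interpolation=cv2.INTER_CUBIC)
w=eyes.capture('wrist');a=np.vstack([a[:250],cv2.resize(w,(466,350)).repeat(1,0)[:, :466] if 0 else np.pad(cv2.resize(w,(466,350)),((0,0),(0,326),(0,0)))])
cv2.imwrite('pics/c3.png',np.vstack([a])[:600,:,::-1])
a=cv2.resize(top[230:330,235:455],None,fx=3.6,fy=3.6,interpolation=cv2.INTER_CUBIC);cv2.imwrite('pics/c3.png',a[:,:,::-1])
cv2.imwrite('pics/w3.png',w[:,:,::-1]);np.save('w3.npy',w);np.savez('w3m.npz',**eyes.camera_model('wrist'))
E
```

```text
4.4 [ 0.45359124 -0.06649074  0.01828046] [-3.14105752e+00 -1.17972102e-03 -3.26960795e-01] [1.87836241 4.85389952 9.24270864]
station TCP 0.00013394802534625965 -0.24427541453233526
```

View pics/w3.png

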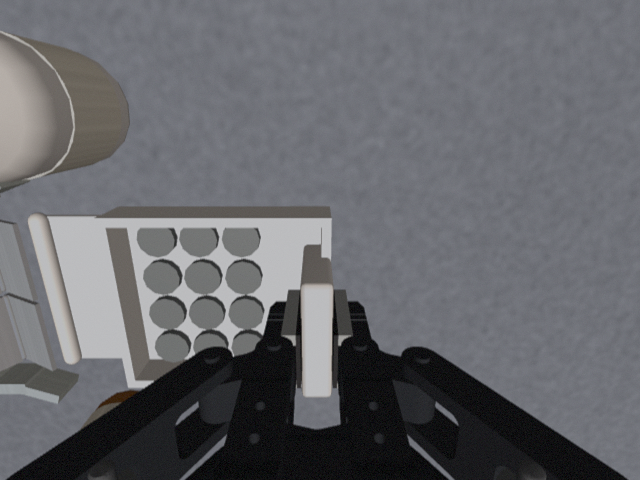

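In the wrist view the lip (38,215)–(72,362) lies parallel to the leaf edges, just before the mouth, with the near cheek tip at (65,395). The lip is inside the cheeks, so I'll push.

>>> play_rows([
  [0,-0.1,0,0,0,0,5],
  [0,-0.1,0,0,0,0,5],
  [0,-0.1,0,0,0,0,5],
  [0,-0.1,0,0,0,0,5],
  [0,-0.1,0,0,0,0,5],
  [0,-0.1,0,0,0,0,5],
])

```text
time_s: 5.1
tool_pos: [0.4605, -0.0464, 0.0183]
orientation: [3.139, -0.001, -0.33]
force: [-5.9, -14.2, 10.8]
grip_width: 0.132
finger_force: 40.7
```

>>> play_rows([
  [0,-0.05,0,0,0,0,5],
  [0,-0.05,0,0,0,0,5],
  [0,-0.05,0,0,0,0,5],
  [0,0,0,0,0,0,5],
])

```text
time_s: 5.5
tool_pos: [0.4628, -0.0396, 0.0183]
orientation: [3.141, -0.001, -0.329]
force: [-1.2, -3.8, 9.1]
grip_width: 0.132
finger_force: 40.5
```

```bash
cat > st.py <<'E'
from h import *;from rig import bot,eyes
s=bot.sense();print(s['time_s'],s['tool_pos'],s['orientation'],s['force'])
C=np.array([.5322,.1648]);y=np.array([.3223,.9466]);x=np.array([.9466,-.3223])
d=s['tool_pos'][:2]-C;print("station TCP",d@x,d@y,"force",s['force'][:2]@x,s['force'][:2]@y)
E
python3 st.py
```

```text
5.5 [ 0.46283286 -0.03959524  0.01828209] [ 3.14094918e+00 -1.21711413e-03 -3.28932745e-01] [-1.23209704 -3.79814782  9.11721418]
station TCP 0.0002136551637880157 -0.21583756574072677 force 0.05783998348244353 -3.992431601608168
```

>>> play_rows([
  [0,-0.04,0,0,0,0,5],
  [0,-0.03,0,0,0,0,5],
  [0,0,0,0,0,0,5],
])

```text
time_s: 5.8
tool_pos: [0.4635, -0.0377, 0.0183]
orientation: [3.14, -0.001, -0.33]
force: [-3.4, -9.4, 10.2]
grip_width: 0.132
finger_force: 40.7
```

```bash
python3 st.py
```

```text
5.8 [ 0.46346867 -0.03771288  0.01828127] [ 3.13998146e+00 -1.20135782e-03 -3.29748269e-01] [-3.42071518 -9.41451376 10.21459159]
station TCP 0.00020882831976619317 -0.21385080363759096 force -0.20375119969990185 -10.014275227893918
```

>>> play_rows([
  [0,-0.03,0,0,0,0,5],
  [0,-0.02,0,0,0,0,5],
  [0,0,0,0,0,0,5],
])

```text
time_s: 6.1
tool_pos: [0.4635, -0.0376, 0.0183]
orientation: [3.138, -0.001, -0.332]
force: [-8.5, -21.4, 11.2]
grip_width: 0.136
finger_force: 41.0
```

```bash
python3 st.py
```

```text
6.1 [ 0.46348187 -0.03763975  0.01828403] [ 3.13756794e+00 -1.17866492e-03 -3.31698609e-01] [ -8.46490385 -21.35163602  11.19362503]
station TCP 0.0001977507637900572 -0.21377731811587333 force -1.1312456940380846 -22.939697168662168
```

>>> play_rows([
  [0,0.06,0,0,0,0,5],
  [0,0.06,0,0,0,0,5],
  [0,0,0,0,0,0,5],
  [0,0,0,0,0,0,5],
])

```text
time_s: 6.5
tool_pos: [0.463, -0.0388, 0.0183]
orientation: [-3.141, -0.001, -0.328]
force: [-0.1, 1.9, 8.4]
grip_width: 0.13
finger_force: 41.0
```

```bash
python3 st.py
```

```text
6.5 [ 0.46304842 -0.03884069  0.01828239] [-3.14095101e+00 -1.04900514e-03 -3.27985066e-01] [-0.11449824  1.90054019  8.39572467]
station TCP 0.0001745077117673309 -0.21505383118521956 force -0.7209281376365368 1.7621485599597506
```

>>> play_rows([
  [0,0.06,0,0,0,0,5],
  [0,0,0,0,0,0,5],
])

```text
time_s: 6.7
tool_pos: [0.4629, -0.0395, 0.0183]
orientation: [-3.139, -0.001, -0.326]
force: [3.7, 13.0, 7.4]
grip_width: 0.135
finger_force: 41.2
```

```bash
python3 st.py
```

```text
6.7 [ 0.46287324 -0.03945052  0.01831247] [-3.13853849e+00 -1.07970811e-03 -3.26167121e-01] [ 3.73375604 12.99416853  7.35373437]
station TCP 0.00020523379374211035 -0.21568755654121882 force -0.653647044840326 13.503669498654439
```

A 13 N tug holds, so the lip is latched. I'll reseat it against the wall, release and rise.

>>> play_rows([
  [0,-0.07,0,0,0,0,5],
  [0,-0.07,0,0,0,0,5],
  [0,0.03,0,0,0,0,5],
  [0,0,0,0,0,0,20],
  [0,0,0,0,0,0,40],
  [0,0,0,0,0,0,55],
  [0,0,0,0,0,0,60],
  [0,0,0,0,0,0,60],
])

```text
time_s: 7.5
tool_pos: [0.4633, -0.037, 0.0177]
orientation: [-3.141, 0.0, -0.328]
force: [0.3, -0.9, -0.2]
grip_width: 0.702
finger_force: 0.0
```

>>> play_rows([
  [0,0,-0.3,0,0,0,60],
  [0,0,-0.6,0,0,0,60],
  [0,0,-0.8,0,0,0,60],
  [0,0,-0.8,0,0,0,60],
  [0,0,-0.8,0,0,0,60],
  [0,0,-0.4,0,0,0,60],
  [0,0,0,0,0,0,60],
])

```text
time_s: 8.2
tool_pos: [0.4639, -0.037, 0.1674]
orientation: [-3.141, -0.003, -0.328]
force: [0.4, 0.2, 0.1]
grip_width: 0.706
finger_force: 0.0
```

```bash
python3 st.py; python3 - <<'E'
from h import *;from rig import eyes
w=eyes.capture('wrist');np.save('w4.npy',w);np.savez('w4m.npz',**eyes.camera_model('wrist'));cv2.imwrite('pics/w4.png',w[:,:,::-1])
E
```

```text
8.2 [ 0.46391029 -0.03696439  0.1673991 ] [-3.14054964e+00 -2.71710621e-03 -3.27834665e-01] [0.42147852 0.23910424 0.05516817]
station TCP 0.0003856251117459411 -0.21299994740053296 force 0.32190826822457874 0.36217860067522517
```

View pics/w4.png

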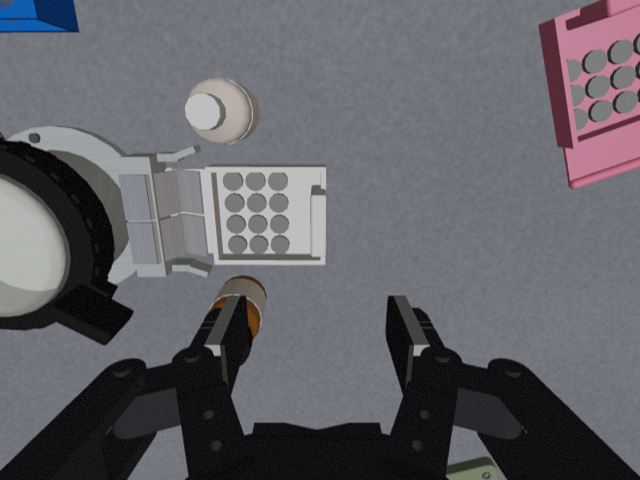

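The wrist view shows the tray seated straight in the clip, with its box against the mouth at (205,165)–(213,265) and the jar and bottle untouched. Wing_b's outer end is at (130,305)–(108,343). I'll measure the wing next.

```bash
python3 - <<'E'
from h import *;from rig import eyes,bot
np.set_printoptions(precision=4,suppress=True)
m=dict(np.load('w4m.npz'));mt=eyes.camera_model('top');C=np.array([.5322,.1648])
print("tri",tri(m,(120,322),mt,(235+312/3.6,195+350/3.6)))
for p in[(131,305),(107,343)]:
    q=onz(m,p,.118)[:2]-C;print(q+C,np.hypot(*q),np.degrees(np.arctan2(q[1],q[0])))
s=bot.sense();print(s['joint_pos']);th=np.radians(-141.6);u=np.array([np.cos(th),np.sin(th)]);ty=np.array([-u[1],u[0]])
yaw=th+np.pi;P=C+.08*u+.028*ty;print(P,yaw,go(s,[*P,.167],yaw))
# shift after turning in place
s['orientation']=np.array([np.pi,0,yaw]);print(go(s,[*P,.167],yaw))
# straightness of tray: rear side walls
E
```

```text
tri (array([0.4581, 0.1051, 0.0974]), np.float64(0.0013827109509479609))
[0.4751 0.0771] 0.10464201099446313 -123.08828321915438
[0.4561 0.1039] 0.09748346021396274 -141.31951055860137
[-0.1806  0.6843  0.3382  1.9647 -0.4084  0.5574 -1.4614]
[0.4869 0.0932] 0.6702064327658226 (array([-0.493, -3.266, -0.019]), np.float64(-0.9979))
(array([ 2.477, -2.184, -0.021]), np.float64(0.0))
```

>>> play_rows([
  [0,0,0,0,0,-0.1,0],
  [0,0,0,0,0,-0.14,0],
  [0,0,0,0,0,-0.14,0],
  [0,0,0,0,0,-0.14,0],
  [0,0,0,0,0,-0.14,0],
  [0,0,0,0,0,-0.14,0],
  [0,0,0,0,0,-0.14,0],
  [0.4,-0.4,0,0,0,-0.06,0],
  [0.6,-0.5,0,0,0,0,0],
  [0.6,-0.5,0,0,0,0,0],
])

```text
time_s: 9.25
tool_pos: [0.4796, 0.0473, 0.1647]
orientation: [-3.14, 0.001, 0.671]
force: [-0.2, -0.1, 0.4]
grip_width: 0.001
finger_force: 0.0
```

>>> play_rows([
  [0.6,-0.5,0,0,0,0,0],
  [0.28,-0.28,0,0,0,0,0],
  [0,0,0,0,0,0,0],
])

```text
time_s: 9.55
tool_pos: [0.4875, 0.095, 0.1645]
orientation: [-3.14, 0.001, 0.675]
force: [-0.2, 0.3, 0.4]
grip_width: -0.002
finger_force: 0.0
```

```bash
python3 st.py; python3 - <<'E'
from h import *;from rig import eyes,bot
s=bot.sense();print(go(s,[.4869,.0932,.099],.6702),s['joint_pos'].round(2),s['grip_width'])
w=eyes.capture('wrist');cv2.imwrite('pics/w5.png',w[:,:,::-1])
E
```

```text
9.55 [0.48752708 0.09498171 0.16446629] [-3.13967180e+00  6.98098777e-04  6.74962895e-01] [-0.20395057  0.34427064  0.42945221]
station TCP -0.01978495448521807 -0.08048807979833363 force -0.30401804251342684 0.26015332218597426
(array([-0.039,  0.028,  1.637]), np.float64(0.0048)) [-0.31  0.7   0.1   1.85 -0.11  0.6  -1.04] -0.002454056072472914
```

View pics/w5.png

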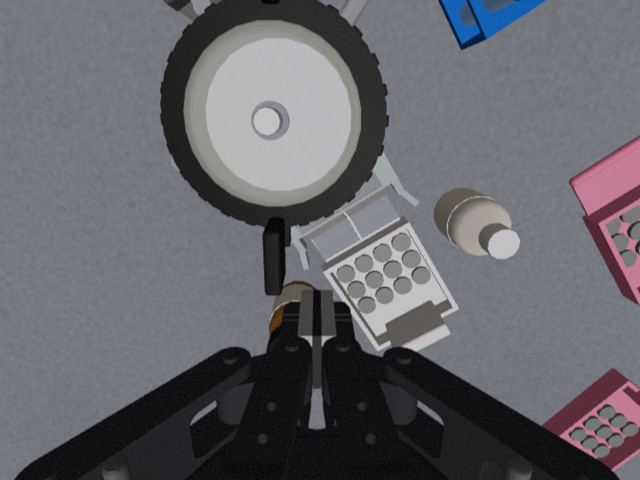

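The wing is at (275,220–293), upright in the picture and left of the closed fingers at (317,300–400). That puts it on the tool's −y side, as planned, so I'll descend beside it.

>>> play_rows([
  [-0.04,0.03,0.3,0,0,0.005,0],
  [0,0,0.4,0,0,0,0],
  [0,0,0.4,0,0,0,0],
  [0,0,0.4,0,0,0,0],
  [0,0,0.13,0,0,0,0],
  [0,-0.1,0,0,0,0,0],
  [0,-0.1,0,0,0,0,0],
  [0,0,0,0,0,0,0],
])

```text
time_s: 10.4
tool_pos: [0.4823, 0.0976, 0.1011]
orientation: [-3.141, -0.001, 0.667]
force: [-0.5, -0.1, -1.6]
grip_width: -0.001
finger_force: 0.0
```

>>> play_rows([
  [-0.04,-0.2,0,0,0,0.1,0],
  [-0.04,-0.2,0,0,0,0.1,0],
  [-0.04,-0.2,0,0,0,0.1,0],
  [-0.04,-0.2,0,0,0,0.1,0],
  [0,0,0,0,0,0,0],
])

```text
time_s: 10.9
tool_pos: [0.461, 0.1225, 0.1009]
orientation: [-3.141, -0.0, 0.266]
force: [-0.1, 0.8, 0.0]
grip_width: 0.002
finger_force: 0.0
```

```bash
cat > rg.py <<'E'
from h import *;from rig import bot
s=bot.sense();C=np.array([.5322,.1648]);R0=R.from_euler('xyz',s['orientation']).as_matrix()
d=R0.T@np.r_[C-s['tool_pos'][:2],0];p=s['tool_pos'][:2]-C
print(s['time_s'],s['tool_pos'],s['orientation'],"F tool",R0.T@s['force'],"j7",s['joint_pos'][6])
print("C in tool mm",d[:2]*1e3,"r",np.hypot(*p),"station ang",np.degrees(np.arctan2(p[1],p[0]))%360+18.8, "tangent yaw->wing station deg if flush",(np.degrees(s['orientation'][2])+180+18.8)%360)
E
python3 rg.py
```

```text
10.9 [0.4610017  0.12251869 0.10094493] [-3.14117098e+00 -4.36847644e-04  2.66404987e-01] F tool [ 0.15771187 -0.79609265 -0.01484173] j7 -1.3099685677670292
C in tool mm [ 79.81785539 -22.04573938] r 0.08280644065407206 station ang 229.50407545448616 tangent yaw->wing station deg if flush 214.06388137864985
```

>>> play_rows([
  [-0.04,-0.2,0,0,0,0.1,0],
  [-0.04,-0.2,0,0,0,0.1,0],
  [-0.04,-0.2,0,0,0,0.1,0],
  [-0.04,-0.2,0,0,0,0.1,0],
  [-0.04,-0.2,0,0,0,0.1,0],
  [-0.04,-0.2,0,0,0,0.1,0],
  [-0.04,-0.2,0,0,0,0.1,0],
  [0,0,0,0,0,0,0],
])

```text
time_s: 11.7
tool_pos: [0.4523, 0.1775, 0.1006]
orientation: [-3.141, -0.0, -0.431]
force: [-1.1, -1.4, -0.4]
grip_width: -0.0
finger_force: 0.0
```

```bash
python3 rg.py
```

```text
11.7 [0.45231028 0.17746298 0.10063767] [-3.14119608e+00 -1.03615571e-04 -4.30916402e-01] F tool [-0.40277046  1.67575009  0.42219335] j7 -1.815567450885681
C in tool mm [ 77.87584614 -21.86484695] r 0.08088707699444013 station ang 189.79321911298427 tangent yaw->wing station deg if flush 174.11030885675873
```

>>> play_rows([
  [-0.02,-0.1,0,0,0,0.05,0],
  [-0.02,-0.1,0,0,0,0.05,0],
  [-0.02,-0.1,0,0,0,0.05,0],
  [-0.02,-0.1,0,0,0,0.05,0],
  [-0.02,-0.1,0,0,0,0.05,0],
])

```text
time_s: 12.2
tool_pos: [0.4585, 0.1951, 0.1006]
orientation: [3.14, 0.001, -0.68]
force: [-9.8, -8.5, 2.4]
grip_width: 0.002
finger_force: 6.6
```

>>> play_rows([
  [-0.02,-0.1,0,0,0,0.05,0],
  [-0.02,-0.1,0,0,0,0.05,0],
  [0,0,0,0,0,0,0],
])

```text
time_s: 12.5
tool_pos: [0.4629, 0.2027, 0.1006]
orientation: [3.141, 0.0, -0.78]
force: [-0.6, -0.6, -0.6]
grip_width: -0.002
finger_force: 0.0
```

```bash
python3 rg.py
```

```text
12.5 [0.46289415 0.20273627 0.10055347] [ 3.14120550e+00  6.73719972e-05 -7.79565062e-01] F tool [-0.03428631  0.81835298  0.57103754] j7 -2.1019898493164555
C in tool mm [ 75.9597282  -21.73893085] r 0.07900925012728194 station ang 170.10481793645837 tangent yaw->wing station deg if flush 154.13421207153823
```

The force rose to 13 N and dropped to about zero, so the ring has probably clicked over. I'll nudge on to confirm the end stop.

>>> play_rows([
  [-0.02,-0.1,0,0,0,0.05,0],
  [-0.01,-0.06,0,0,0,0.02,0],
  [0,0,0,0,0,0,0],
])

```text
time_s: 12.8
tool_pos: [0.4669, 0.2082, 0.1006]
orientation: [-3.141, -0.0, -0.851]
force: [-0.2, 0.3, -0.4]
grip_width: 0.003
finger_force: 0.0
```

```bash
python3 rg.py
```

```text
12.8 [0.46685578 0.20822935 0.10056347] [-3.14136058e+00 -2.53538766e-04 -8.50607894e-01] F tool [-0.32547406 -0.01154097  0.42971131] j7 -2.165212504908539
C in tool mm [ 75.74126605 -20.47523246] r 0.07846002231308037 station ang 165.19102495864638 tangent yaw->wing station deg if flush 150.06375765386642
```

>>> play_rows([
  [0,-0.05,0,0,0,0,0],
  [0,-0.04,0,0,0,0,0],
  [0,0,0,0,0,0,0],
])

```text
time_s: 13.1
tool_pos: [0.4685, 0.2097, 0.1005]
orientation: [3.139, 0.0, -0.852]
force: [-7.9, -6.4, 5.6]
grip_width: -0.001
finger_force: 5.2
```

```bash
python3 rg.py
```

```text
13.1 [0.46848776 0.20974549 0.10050029] [ 3.13916415e+00  4.94316956e-04 -8.52387801e-01] F tool [-0.38363845 10.23962514 -5.55842979] j7 -2.1734502350532456
C in tool mm [ 75.7719838  -18.38332511] r 0.0779701668004684 station ang 163.59912826272833 tangent yaw->wing station deg if flush 149.96177651194333
```

It is firm at the end stop. I'll back off, rise, and check with the top camera.

>>> play_rows([
  [0,0.15,0,0,0,0,0],
  [-0.1,0.3,0,0,0,0,0],
  [0,0,-0.4,0,0,0,0],
  [0,0,-0.8,0,0,0,0],
  [0,0,-0.8,0,0,0,0],
  [-0.5,0.4,-0.6,0,0,0,0],
  [-0.6,0.6,0,0,0,0,0],
  [-0.6,0.6,0,0,0,0,0],
  [-0.3,0.3,0,0,0,0,0],
  [0,0,0,0,0,0,0],
])

```text
time_s: 14.1
tool_pos: [0.3414, 0.2125, 0.2048]
orientation: [3.141, 0.001, -0.851]
force: [0.3, -0.9, 0.4]
grip_width: 0.001
finger_force: 0.0
```

```bash
python3 rg.py; python3 - <<'E'
from rig import eyes;import cv2,numpy as np
t=eyes.capture('top');a=cv2.resize(t[130:330,225:455],None,fx=3,fy=3,interpolation=cv2.INTER_CUBIC);cv2.imwrite('pics/t6.png',a[:,:600,::-1])
E
```

```text
14.1 [0.34142393 0.21254815 0.20477259] [ 3.14147500e+00  1.21780705e-03 -8.50609647e-01] F tool [ 0.92619636  0.35660367 -0.39696355] j7 -2.3091519177781925
C in tool mm [ 161.71292415 -111.91192946] r 0.1966606059605645 station ang 184.74845516109158 tangent yaw->wing station deg if flush 150.06365718526655
```

View pics/t6.png

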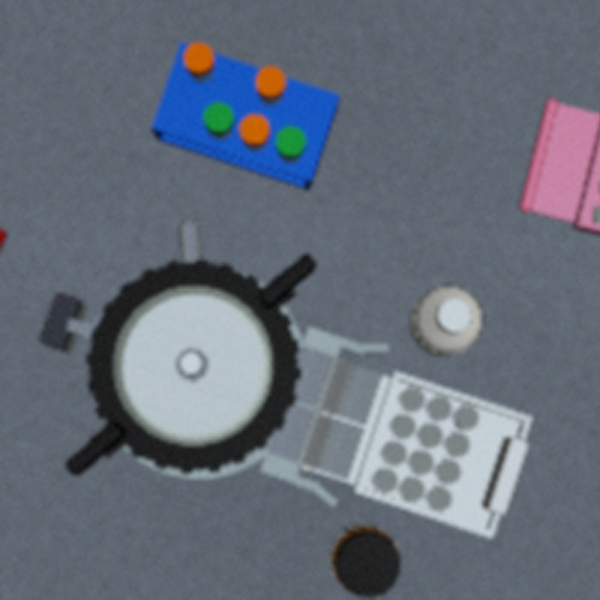

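The top view shows wing_b at (73,468) against the axis at (192,363). That is about 131° world, or 150° in station axes, so the ring is locked. The tray is seated straight, and the bottle, jar and rack have not moved.

```bash
python3 -c "
from rig import bot;print(bot.hand_in())"
```

```text
the job is handed in; nothing more can be done
None
```

The tray is latched straight in the clip (it held against a 13 N tug), the ring is clicked onto its end stop, the white bottle, amber jar and tube rack stand where they were, and the job was handed in at about 14 s of the 54 s limit.

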